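# Tighten the glue press hole by hole

### The arm

A 7-joint arm with a two-finger parallel gripper is mounted at the origin on the work surface. World frame = base frame: x ahead of the robot, y to its left, z up, the work surface at z = 0. Lengths are in m, angles in rad, forces in N, time in s.
With the tool pointing down it reaches from about 0.425 to 1.025 m from the base axis. Payload 9.4 kg.
Tool frame: the origin (TCP) lies on the centre line of the jaws, within the pads' length; the fingertips stand 17 mm ahead of it and the grasp point (between the pads) lies 2 mm behind it; z points along the fingers, y is the line along which they close (so a half turn about z gives the same grasp; the last joint's range is limited). The gripper opens to 85 mm and grips with 20 to 120 N. Pads are 22 mm wide; open, the fingers measure 114 mm over their backs; the gripper's body (76 mm by 85 mm) begins 54 mm behind the grasp point. The pads swing forward as they close: fully open they stand 13 mm farther back than shut.
Start: joints at [1.232, 0.599, -0.003, 1.599, 0.002, 0.943, -0.08], TCP at [0.188, -0.7, 0.248] pointing down, gripper open.
Joint ranges: [-2.57, 2.57], [-0.35, 1.97], [-1.29, 1.29], [0.11, 2.56], [-1.05, 4.19], [0.11, 1.86], [-2.63, 2.63]. Speed limits (rad/s): [2.22, 2.22, 3.01, 3.01, 3.14, 3.14, 3.14].

### API

Orientations are given as [roll, pitch, yaw] about the fixed x, y, z axes, in that order (R = Rz(yaw) Ry(pitch) Rx(roll)).
In Python, from station import robot gives the robot as it stands. The module is installed in compiled form; this text tells all that it offers.
- The arm moves only by the shell command python3 -m pendant 'ROWS' [FORCE]. ROWS is a JSON list of rows, 1 to 10 of them, each of 7 numbers: the finger opening in m, then dx, dy, dz in m, then a rotation vector rx, ry, rz in rad; each row is the pose to reach, as a shift and turn from the pose commanded when the command began, along the tool's axes at that moment; what a row does not reach only later rows make up. A row lasts 1/8 s, in which the tool goes at most 0.0625 m and 0.188 rad, less where a joint would pass 70% of its speed; a pose out of reach is approached as far as the arm can. The fingers move at their own pace and stop on an object; FORCE is the grip in N (left out, the last holds). Time passes only in rows, so rows that do not move let the fingers close. It prints the time, the measured TCP pose, the force, the opening and the grip force at its end.
- robot.state(): the state, without advancing time (a new reading comes with each control period).
- robot.read_camera(name): name is "side" or "top"; returns a dict with "frame" (480x640x3 uint8, red, green, blue), "fov_y" (degrees; the focal length in pixels is half the picture's height over the tangent of half this angle, whatever the lens; pixels are square), "cx", "cy" (the principal point, pixels), "T" (4x4, takes a point from camera to world coordinates). Camera axes: x right, y up, looking along -z (the intrinsics and any distortion apply to the point x, -y, -z); pixel columns grow to the right and rows downward; lengths in m; the calibration is good to about 2 mm. A picture is of the moment at which its call begins. There is no depth.
- robot.job_done(): hands the job in; it is judged then, once.
The state is a dict: "t": time; "joints": joint angles; "qvel": joint speeds; "tau": joint torques, N m; "eef_pos": TCP position; "ee_rot": TCP orientation; "contact_force": force on the tool from outside, world axes, zero at the start; "wrist_torque": the same for the moment, N m; "opening": finger opening in m; "grasp_force": force on a finger pad.
Only numpy, scipy, OpenCV 4.12 (cv2) and the standard library are available. Lean on these libraries where they do the work, as an engineer would, in place of code of your own. Each camera call takes 0.05 s, during which the arm holds its last target. There are 200 camera calls.

### The job

A bentwood box is being glued in the small screw press. Take the steel bar from its rest and, with the bar only, turn the press's collar counterclockwise (seen from above), moving the bar to successive holes, until the pressing plate bears firmly on the box, but gently enough not to crush it. Then lay the bar back in its rest and leave everything else alone.

Things in the scene. Friction and masses are not known exactly. Their poses are not given: they have to be found in the camera images.
- press: Fixed press. Origin: centre of its underside on the table; z up; its open working side, -x, looks roughly at the robot. Wooden base 240 x 240 x 30 mm; wooden head plate 210 x 210 mm, its top 150 mm above the table; four upright steel tie rods at the corners. The box being glued (about 140 x 90 mm) is fast between base and pressing plate.
- tie_rod (a point): top of the tie rod at x = -85, y = +85 mm of the press. All four (x, y = +-85 mm, 16 mm thick, nuts 28 mm) reach 200 mm above the table, higher than the collar's holes: a bar in a hole swings only between the two rods of the -x side, to about 38 degrees either way of the press's -x direction. That is not enough for the whole job: the bar must change holes.
- collar: Steel collar on the head plate, 100 mm across, 44 mm high, turning about the press's vertical axis. Origin: on that axis, at the height of the holes' centres, 175 mm above the table. Six level radial holes 14 x 14 mm, open at the rim (50 mm from the axis), closed 14 mm from the axis; in the collar's own frame they point 30, 90, 150, 210, 270 and 330 degrees from its x axis.
- collar_top (a point): centre of the collar's top face. Counterclockwise from above drives the plate down 6 mm per rad; the collar keeps its height and stays where it is left. Free, it takes an even 0.7 N m (about 5 N square to the bar, 160 mm from the axis); once the plate meets the box, 0.16 N m more per 0.1 rad. Firm is 0.4 N m above free (7 to 8 N); less than 0.2 above is loose, more than 0.65 above crushes the box.
- ram: Round wooden pressing plate 124 mm across, 14 mm thick, with the threaded steel spindle that rises through the collar; moves straight down as the collar turns. Origin: centre of the plate's underside. Where it meets the box differs from job to job by some mm and is not measured (it must be felt): after 0.9 to 1.7 rad of turning in all.
- bar: Round steel bar 12 mm thick, 220 mm long, 190 g, loose; both ends alike, with a 4 mm chamfer. Origin: its middle; x along the bar. It fits any hole with 1 mm to spare all round and goes in 36 mm deep. At the start it lies level in its rest.
- bar_a (a point): centre of the bar's end at its +x (110 mm from the middle)
- bar_b (a point): centre of the bar's end at its -x (110 mm from the middle)
- rest: Fixed wooden rest for the bar: base board 190 x 70 x 12 mm, long along its x, with two V-notched blocks 16 mm thick at x = +-75 mm whose notch tips are about 54 mm above the table. Origin: centre of its underside. It stands to the left or to the right of the press.
- seat (a point): on the rest: where the middle of the bar lies when the bar is in both notches (46.5 mm above the table); axes as the rest's, bar along x
- lunchbox: oval bentwood lunch box with lid, about 144 x 94 x 60 mm, loose; not part of the job
- hoop: thin bentwood ring lying flat, 116 mm across, 32 mm high, loose, on the table before the press; not part of the job
- big_hoop: thin bentwood ring lying flat, 150 mm across, 28 mm high, loose; not part of the job
- mallet: wooden mallet lying down, 200 mm long, loose; not part of the job
- bowl: white plastic bowl, 120 mm across, 50 mm high, loose; not part of the job
- bottle: standing bottle, 60 mm across, 170 mm high, loose; not part of the job
- offcut: loose wooden offcut 110 x 30 x 25 mm; not part of the job
Mind the look-alikes: they are no part of the job. Of the things that look like the bar, the larger one is meant.

How it is judged:
By the outcome, as a careful person would: the job done as asked, in the order asked, and still so for the second after the job is handed in, with the robot touching nothing.
It also fails if it takes over 72 s, if anything falls off the work surface, if the arm or the gripper's body presses on something with over 40 N, if the wrist force passes 120 N, or if a joint passes its speed limit or range.

## Working session

There is one attempt and no reset: what is moved stays moved. The work goes in short steps, Python scripts to look and compute and a shell command to move; the robot and the scene stay as the last step left them, time stands still between calls to the robot, and variables do not carry over. Pictures are saved under pics/ and viewed, at most 10 in all, crops included, and the job is handed in when it is done.

```bash
mkdir -p pics; ls; python3 - <<'E'
from station import robot
import cv2
for n in("top","side"):
    c=robot.read_camera(n); cv2.imwrite(f"pics/{n}0.png",c["frame"][:,:,::-1])
    print(n,{k:v for k,v in c.items() if k!="frame"})
print(robot.state())
E
```

```text
pics
top {'fov_y': 56.31305960209698, 'cx': 319.33177770014595, 'cy': 235.42038624766712, 'T': array([[ 6.69741458e-03,  9.88807448e-01, -1.49046892e-01,
         3.27450031e-01],
       [-9.99974536e-01,  6.98989616e-03,  1.43858985e-03,
        -1.32874870e-02],
       [ 2.46431066e-03,  1.49033462e-01,  9.88829083e-01,
         1.44874686e+00],
       [ 0.00000000e+00,  0.00000000e+00,  0.00000000e+00,
         1.00000000e+00]])}
side {'fov_y': 42.14338497661204, 'cx': 313.14624086963266, 'cy': 243.1379974537665, 'T': array([[-0.82907047,  0.29209686, -0.47678254, -0.20338477],
       [-0.55912974, -0.42697807,  0.71067831,  1.0391948 ],
       [ 0.00401121,  0.85578569,  0.51731495,  0.92442094],
       [ 0.        ,  0.        ,  0.        ,  1.        ]])}
{'t': 0.1, 'joints': array([ 1.23229272,  0.60005492, -0.0025484 ,  1.60005045,  0.00179986,
        0.94288175, -0.07982159]), 'qvel': array([-1.75495765e-03, -2.92970277e-03, -9.20488758e-05, -2.50483800e-03,
       -1.30870512e-04,  8.82940816e-04,  1.35899328e-03]), 'tau': array([ 5.75761311e-03, -7.77993250e+01,  1.57002535e+00, -2.58628356e+01,
        1.25768973e-02,  5.48411030e-03,  3.07420009e-05]), 'eef_pos': array([ 0.1875385 , -0.69991805,  0.24749593]), 'ee_rot': array([-3.14020616e+00,  1.26976062e-04,  2.61844668e-01]), 'contact_force': array([ 0.23813306, -0.45110376, -0.49171968]), 'wrist_torque': array([-0.00556593, -0.03766456, -0.01337268]), 'grasp_force': 0.0, 'opening': 0.08516875750566633}
```

View pics/top0.png

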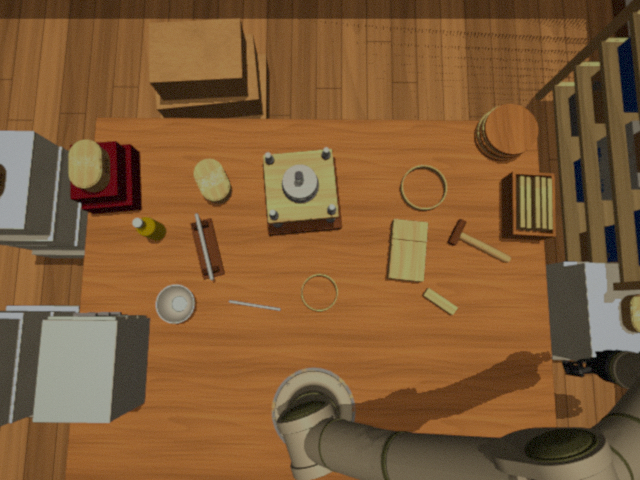

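View pics/side0.png

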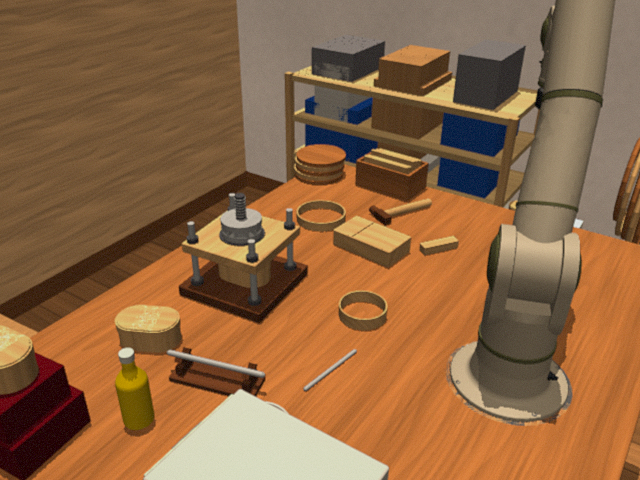

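The top view shows the press at (300,185) with its tie-rod tops at (268,159), (326,154), (332,210) and (274,216). The rest with a bar is at (205,248). Two things look like the bar: the one in the rest, (197,215)–(212,281), and a thin rod on the table, (229,302)–(279,310). The one in the rest is longer and thicker, so it fits the description. I'll confirm that in one enlarged crop.

```bash
python3 - <<'E'
import cv2,numpy as np
t=cv2.imread("pics/top0.png"); s=cv2.imread("pics/side0.png")
def crop(im,x0,y0,w,h,W,H): return cv2.resize(im[y0:y0+h,x0:x0+w],(W,H),interpolation=cv2.INTER_CUBIC)
A=crop(t,255,140,100,75,400,300); B=crop(t,185,205,100,110,400,440)[:300]
B=crop(t,180,205,107,80,400,300)
C=crop(s,170,185,140,105,400,300); D=crop(s,150,320,213,80,400,150); D=crop(s,160,310,120,90,400,300)
cv2.imwrite("pics/c1.png",np.vstack([np.hstack([A,B]),np.hstack([C,D])]))
E
```

```text
(no output)
```

View pics/c1.png

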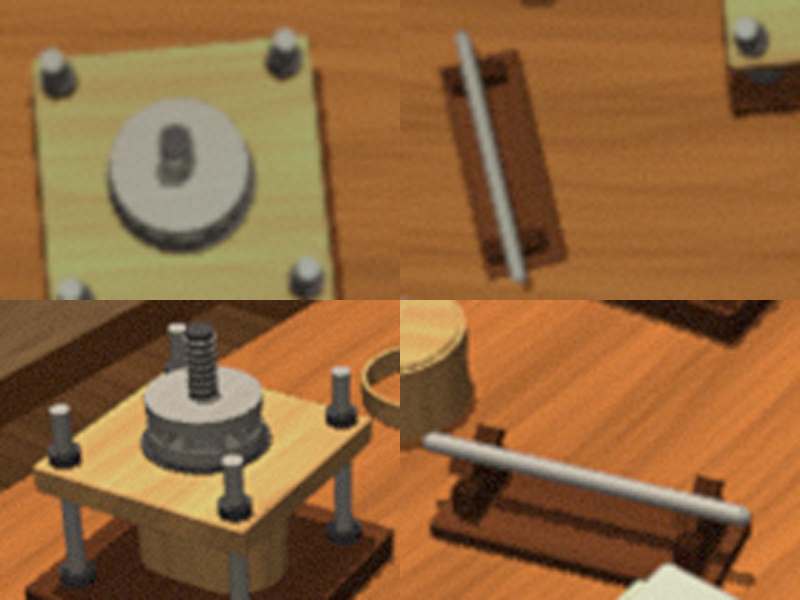

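The crop confirms it: the bar in the rest, with ends at about (195.5,214) and (211,279) in the top view, is the larger steel bar. The thin rod is left alone. Next I fit the poses from both cameras.

```bash
cat > h.py <<'E'
import numpy as np, cv2
from scipy.optimize import least_squares
from station import robot
def cal(n):
    c=robot.read_camera(n); c["f"]=240/np.tan(np.radians(c["fov_y"])/2); return c
def proj(c,P):
    p=(np.asarray(P)-c["T"][:3,3])@c["T"][:3,:3]
    return np.c_[c["cx"]+c["f"]*p[:,0]/-p[:,2], c["cy"]-c["f"]*p[:,1]/-p[:,2]]
def ray(c,uv,z):
    d=c["T"][:3,:3]@np.array([(uv[0]-c["cx"])/c["f"],-(uv[1]-c["cy"])/c["f"],-1]); o=c["T"][:3,3]
    return o+d*(z-o[2])/d[2]
def Rz(a): return np.array([[np.cos(a),-np.sin(a),0],[np.sin(a),np.cos(a),0],[0,0,1]])
E
python3 - <<'E'
from h import *
T,S=cal("top"),cal("side")
L=np.array([[.085,.085,.2],[.085,-.085,.2],[-.085,-.085,.2],[-.085,.085,.2]])
tt=np.array([[267.5,154.2],[326.7,148.8],[331.7,206.2],[272.5,212]])
ss=np.array([[191,223.2],[232,194.8],[289.4,210.2],[251.6,241]])
for c,u in((T,tt),(S,ss)): print([np.round(ray(c,p,.2),4).tolist() for p in u])
# order side by matching
import itertools
best=None
for p in itertools.permutations(range(4)):
    f=lambda v:np.r_[(proj(T,L@Rz(v[2]).T+[v[0],v[1],0])-tt).ravel(),(proj(S,L@Rz(v[2]).T+[v[0],v[1],0])-ss[list(p)]).ravel()]
    r=least_squares(f,[.75,0,0]); 
    if best is None or r.cost<best[0]: best=(r.cost,r.x,p,np.round(r.fun,1))
print(best)
x=best[1]
ea,eb=np.array([195.5,214]),np.array([211.2,279.5])
a=np.r_[400,0];
sa=np.array([160+430*.3-400*.3,310+(440-300)*.3]);sb=np.array([160+(742-400)*.3,310+(515-300)*.3])
for n,c,u in(("T",T,(ea,eb)),("S",S,(sa,sb))):
    A,B=ray(c,u[0],.0465),ray(c,u[1],.0465);print(n,A.round(4),B.round(4),np.linalg.norm(A-B),(A+B)/2,np.arctan2(*(A-B)[1::-1]))
# collar holes: project rim points at many angles on side view
k=2
im=cv2.resize(S["frame"][:,:,::-1][190:290,180:300],None,fx=5,fy=5,interpolation=cv2.INTER_CUBIC)
for d in range(0,360,10):
    w=x[2]+np.radians(d); P=np.array([[x[0]+.05*np.cos(w),x[1]+.05*np.sin(w),.175]])
    q=proj(S,P)[0]; n=S["T"][:3,3]-P[0]
    if n@[np.cos(w),np.sin(w),0]>0:
        q=((q-[180,190])*5).astype(int); cv2.circle(im,tuple(map(int,q)),2,(0,0,255),-1); cv2.putText(im,str(d),(int(q[0])-8,int(q[1])+ (40 if d%20 else 30)),0,.35,(255,0,0),1)
cv2.imwrite("pics/c2.png",im)
E
```

```text
[[0.7524, 0.1365, 0.2], [0.7699, -0.0348, 0.2], [0.6, -0.0497, 0.2], [0.5819, 0.1182, 0.2]]
[[0.7543, 0.1317, 0.2], [0.7714, -0.0375, 0.2], [0.6002, -0.053, 0.2], [0.5843, 0.1148, 0.2]]
(np.float64(1.4295706820114868), array([0.67606292, 0.04139262, 0.10060719]), (0, 1, 2, 3), array([ 0.7,  0.1, -0. ,  0.3,  0.7, -0. ,  0.3, -0.3, -0.1,  0.7, -0.1,
        0.6, -0.2,  0.2, -0.3,  0.7]))
T [0.605  0.3793 0.0465] [0.3976 0.3205 0.0465] 0.21555275111385805 [0.50128966 0.34990423 0.0465    ] 0.276285513844172
S [0.6085 0.3731 0.0465] [0.4033 0.3158 0.0465] 0.21304970021556488 [0.50592745 0.34444585 0.0465    ] 0.2725178818189202
```

View pics/c2.png

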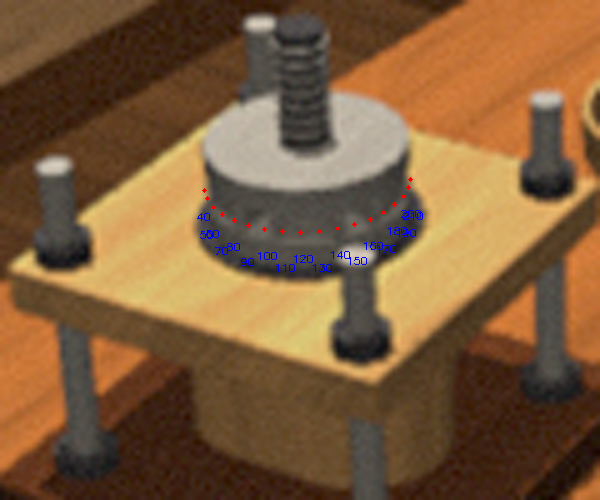

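The press fit is good: centre (0.676, 0.041), yaw 0.10, residuals under 0.8 px. The collar shows lighter patches at about 85° and 145°. Unwrapping the rim should find the holes exactly.

```bash
python3 - <<'E'
from h import *
cx,cy,yaw=.67606,.04139,.1006
cs=[cal("side") for _ in range(6)];c=cs[0]
m=np.mean([k["frame"][:,:,::-1].astype(float) for k in cs],0).astype(np.uint8)
d=np.radians(np.arange(40,220,.5)); z=np.arange(.202,.148,-.00025)
D,Z=np.meshgrid(d,z); P=np.stack([cx+.05*np.cos(D+yaw),cy+.05*np.sin(D+yaw),Z],-1).reshape(-1,3)
q=proj(c,P).astype(np.float32).reshape(*D.shape,2)
u=cv2.remap(m,q,None,cv2.INTER_CUBIC); u=cv2.convertScaleAbs(u,alpha=2)
u=cv2.resize(u,(720,432))
for a in range(40,220,20): cv2.putText(u,str(a),((a-40)*4,12),0,.4,(0,0,255),1); cv2.line(u,((a-40)*4,14),((a-40)*4,24),(0,0,255))
cv2.line(u,(0,int((.202-.175)/.054*432)),(10,216),(0,0,255),2)
cv2.imwrite("pics/c3.png",u)
E
```

```text
(no output)
```

View pics/c3.png

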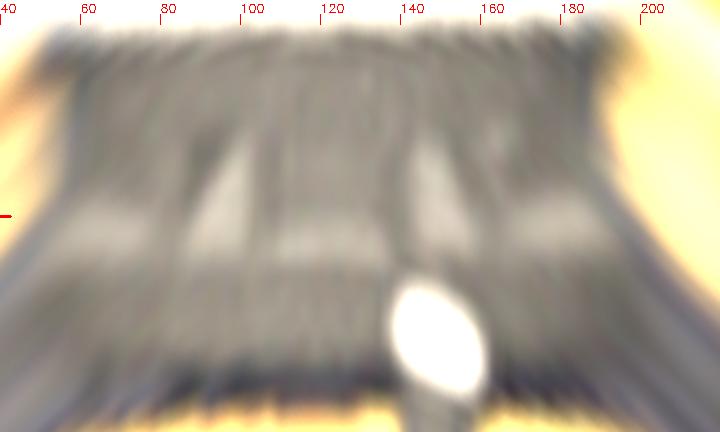

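The unwrapped rim shows hole floors at about 94° and 150° and ledges at 66°, 122° and 176°. The holes are therefore near 92.5° + 60°k in the press frame. I'll use the one at 152.5° (158.3° world), swing it to about 212°, then change holes. First I'll get the bar.

```bash
cat >> h.py <<'E'
from scipy.spatial.transform import Rotation as Ro
C=np.array([.67606,.04139]); YAW=.1006
def rel(targets,base=None):
    """targets: list of (x,y,z,yaw), tool down; base same form (commanded) or measured"""
    s=robot.state()
    p,R=(s["eef_pos"],Ro.from_euler("xyz",s["ee_rot"])) if base is None else (np.array(base[:3]),Ro.from_euler("xyz",[np.pi,0,base[3]]))
    for t in targets:
        d=R.inv().apply(np.array(t[:3])-p); w=(R.inv()*Ro.from_euler("xyz",[np.pi,0,t[3]])).as_rotvec()
        print(np.round(np.r_[d,w],4).tolist())
def at(r,deg,z): # bar-holding pose: grasp radius r, hole direction deg (world)
    a=np.radians(deg); return (*(C+r*np.array([np.cos(a),np.sin(a)])),z,a-np.pi)
E
python3 - <<'E'
from h import *
g=np.array([.5036,.3472])-.034*np.array([np.cos(.2745),np.sin(.2745)]);print(g)
rel([(.5,-.25,.28,.2745),(.52,.1,.28,.2745),(*g,.2,.2745),(*g,.0445,.2745)])
E
```

```text
[0.47087293 0.33798377]
[0.4182, -0.3541, -0.0317, -0.0, 0.0, -0.0126]
[0.5282, -0.687, -0.0317, -0.0, 0.0, -0.0126]
[0.5423, -0.9295, 0.0483, -0.0, 0.0, -0.0126]
[0.5423, -0.9295, 0.2038, -0.0, 0.0, -0.0126]
```

```bash
python3 -m pendant '[[0.085,0.09,-0.08,-0.03,0,0,-0.0126],[0.085,0.18,-0.16,-0.03,0,0,-0.0126],[0.085,0.27,-0.24,-0.03,0,0,-0.0126],[0.085,0.42,-0.354,-0.03,0,0,-0.0126],[0.085,0.42,-0.354,-0.03,0,0,-0.0126],[0.085,0.42,-0.354,-0.03,0,0,-0.0126],[0.085,0.42,-0.354,-0.03,0,0,-0.0126],[0.085,0.42,-0.354,-0.03,0,0,-0.0126],[0.085,0.42,-0.354,-0.03,0,0,-0.0126],[0.085,0.42,-0.354,-0.03,0,0,-0.0126]]' 80; python3 - <<'E'
from h import *
g=[.4709,.3380]
rel([(.52,.1,.28,.2745),(*g,.2,.2745)])
E
```

```text
t: 1.75
eef_pos: [0.5044, -0.2454, 0.2785]
ee_rot: [-3.141, -0.002, 0.282]
contact_force: [-0.5, -0.4, 0.0]
opening: 0.085
grasp_force: 0.0
[0.1109, -0.3275, -0.001, -0.0008, -0.0019, 0.0071]
[0.1298, -0.5697, 0.0792, -0.0008, -0.0019, 0.0071]
```

```bash
python3 -m pendant '[[0.085,0.11,-0.3275,0,0,0,0],[0.085,0.11,-0.3275,0,0,0,0],[0.085,0.11,-0.3275,0,0,0,0],[0.085,0.11,-0.3275,0,0,0,0],[0.085,0.11,-0.3275,0,0,0,0],[0.085,0.13,-0.57,0.04,0,0,0],[0.085,0.13,-0.57,0.08,0,0,0],[0.085,0.13,-0.57,0.08,0,0,0],[0.085,0.13,-0.57,0.08,0,0,0],[0.085,0.13,-0.57,0.08,0,0,0]]'; python3 -m pendant '[[0.085,0,0,0,0,0,0],[0.085,0,0,0,0,0,0]]'; python3 - <<'E'
from h import *
rel([(.4709,.3380,.2,.2745),(.4709,.3380,.0445,.2745)])
cv2.imwrite("pics/t1.png",cv2.resize(cal("top")["frame"][190:300,140:290,::-1],None,fx=4,fy=4,interpolation=cv2.INTER_CUBIC))
E
```

```text
t: 3.0
eef_pos: [0.4718, 0.3362, 0.1973]
ee_rot: [-3.141, 0.0, 0.276]
contact_force: [0.8, -0.5, 0.2]
opening: 0.085
grasp_force: 0.0
t: 3.25
eef_pos: [0.473, 0.3326, 0.1983]
ee_rot: [3.14, 0.0, 0.273]
contact_force: [-0.1, -0.6, 0.0]
opening: 0.0853
grasp_force: 0.0
[-0.0006, -0.0058, -0.0017, 0.0012, 0.0002, -0.0015]
[-0.0006, -0.0059, 0.1538, 0.0012, 0.0002, -0.0015]
```

View pics/t1.png

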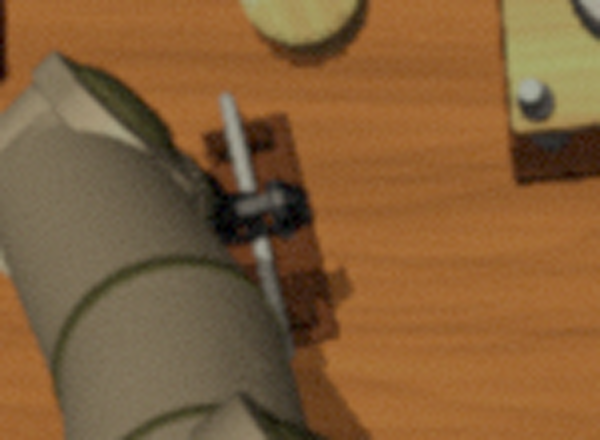

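The picture shows the jaws straddling the bar near (262,212) in the crop, with the bar running through. I'll descend and close lightly.

```bash
python3 -m pendant '[[0.085,0,-0.005,0.05,0,0,0],[0.085,0,-0.005,0.1,0,0,0],[0.085,0,-0.005,0.14,0,0,0],[0.085,0,-0.005,0.154,0,0,0],[0.085,0,-0.005,0.154,0,0,0],[0.03,0,-0.005,0.154,0,0,0],[0.03,0,-0.005,0.154,0,0,0],[0.03,0,-0.005,0.154,0,0,0]]' 20;python3 -m pendant '[[0.0,0,0,0,0,0,0],[0.0,0,0,0,0,0,0],[0.0,0,0,0,0,0,0],[0.0,0,0,0,0,0,0]]' 20
```

```text
t: 4.3
eef_pos: [0.4714, 0.3393, 0.0452]
ee_rot: [-3.141, -0.001, 0.274]
contact_force: [0.5, 0.1, -0.8]
opening: 0.0315
grasp_force: 0.0
t: 4.8
eef_pos: [0.471, 0.34, 0.0447]
ee_rot: [-3.141, -0.001, 0.275]
contact_force: [-1.5, 2.4, 6.0]
opening: 0.0113
grasp_force: 21.7
```

Gripped cleanly: opening 11.3 mm, sideways force under 3 N. Now a firmer grip and a lift.

```bash
python3 -m pendant '[[0.0,0,0,0,0,0,0],[0.0,0,0,0,0,0,0],[0.0,0,0,-0.02,0,0,0],[0.0,0,0,-0.06,0,0,0],[0.0,0,0,-0.12,0,0,0],[0,0,0,-0.18,0,0,0],[0,0,0,-0.18,0,0,0],[0,0,0,-0.18,0,0,0]]' 80; python3 - <<'E'
from h import *
print(robot.state()["wrist_torque"],robot.state()["joints"])
rel([at(.225,158.3,.225),at(.205,158.3,.173)])
E
```

```text
t: 5.8
eef_pos: [0.4706, 0.3382, 0.2236]
ee_rot: [3.141, 0.001, 0.274]
contact_force: [0.4, -0.3, -2.1]
opening: 0.0094
grasp_force: 78.0
[-0.03792932  0.06678608  0.02682108] [-0.58572609  0.46141578 -0.19125831  1.95413708  0.12647312  0.73868576
 -2.14808211]
[-0.0613, 0.2047, -0.0012, 0.0012, 0.0007, 0.6527]
[-0.0453, 0.2168, 0.0508, 0.0012, 0.0007, 0.6527]
```

```bash
python3 -m pendant '[[0.0,-0.02,0.06,0,0,0,0.16],[0.0,-0.04,0.12,0,0,0,0.33],[0.0,-0.06,0.18,0,0,0,0.49],[0.0,-0.061,0.205,0,0,0,0.653],[0,-0.061,0.205,0,0,0,0.653],[0,-0.061,0.205,0,0,0,0.653],[0,-0.061,0.205,0.05,0,0,0.653],[0,-0.061,0.205,0.05,0,0,0.653],[0,-0.061,0.205,0.05,0,0,0.653]]'; python3 - <<'E'
from h import *
rel([at(.205,158.3,.173)])
T,S=cal("top"),cal("side")
a=cv2.resize(T["frame"][150:250,250:350,::-1],(400,400),interpolation=cv2.INTER_CUBIC)
b=cv2.resize(S["frame"][190:290,200:300,::-1],(400,400),interpolation=cv2.INTER_CUBIC)
cv2.imwrite("pics/i1.png",np.hstack([a,b]))
E
```

```text
t: 6.92
eef_pos: [0.4678, 0.126, 0.1747]
ee_rot: [3.141, 0.001, -0.377]
contact_force: [0.2, 0.4, -1.8]
opening: 0.0093
grasp_force: 78.2
[0.0197, 0.0016, 0.0017, 0.0004, 0.0007, 0.002]
```

View pics/i1.png

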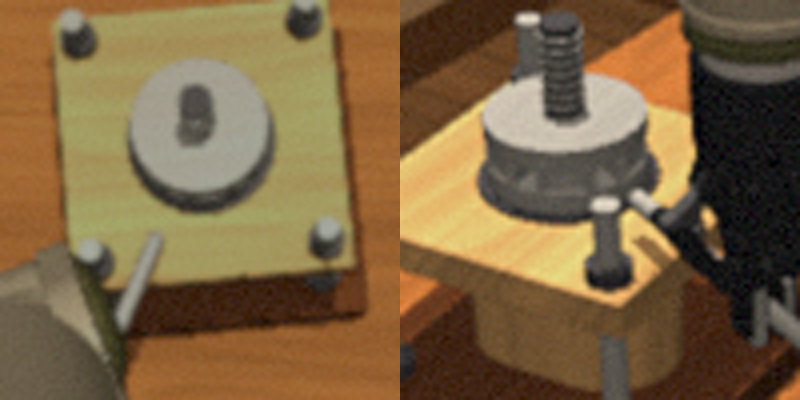

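```bash
python3 - <<'E'
from h import *
T,S=cal("top"),cal("side")
p=np.array([.4678,.126,.175]); u=np.array([np.cos(-.377),np.sin(-.377),0])
tip=p+.144*u
print("pred tip",proj(T,[tip]),proj(S,[tip]),"seen",(289,209),(258,239.5))
print("ray",ray(T,(289,209),.175),ray(S,(258,239.5),.175),tip)
for c,n in((T,"T"),(S,"S")):
  for r in (.050,.014): print(n,r,proj(c,[(*at(r,158.3,.175)[:3],)]),proj(c,[(*at(r,158.3,.168)[:3],)]))
# contrast-enhanced side crop around the hole
cs=[cal("side")["frame"][205:255,220:290,::-1].astype(float) for _ in range(4)]
im=cv2.convertScaleAbs(cv2.resize(np.mean(cs,0).astype(np.uint8),None,fx=10,fy=10,interpolation=cv2.INTER_CUBIC),alpha=1.6)
for t in np.arange(.15,.21,.01):
    q=(proj(S,[p+t*u])[0]-[220,205])*10; cv2.circle(im,(int(q[0]),int(q[1])),2,(0,0,255),-1)
for a in (98.3,158.3):
  for z in (.168,.182):
    for s in (-8,8):
      q=(proj(S,[at(.05,a+s,z)[:3]])[0]-[220,205])*10; cv2.circle(im,(int(q[0]),int(q[1])),2,(0,255,0),-1)
cv2.imwrite("pics/i2.png",im)
E
```

```text
pred tip [[289.12989673 207.16227085]] [[257.51504615 240.41948841]] seen (289, 209) (258, 239.5)
ray [0.59624781 0.07327424 0.175     ] [0.60336278 0.06904446 0.175     ] [0.60168734 0.07298888 0.175     ]
T 0.05 [[293.79802391 197.79536142]] [[293.92690017 198.35068513]]
T 0.014 [[298.53044789 186.64487813]] [[298.63394999 187.25672247]]
S 0.05 [[251.71343912 234.67618356]] [[251.85151858 237.21051565]]
S 0.014 [[244.35937614 228.42812972]] [[244.51276992 230.93479966]]
```

View pics/i2.png

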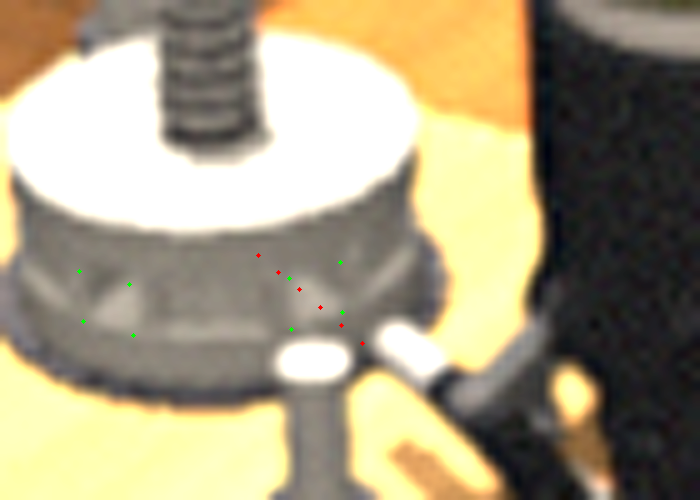

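The bar tip lies at (385,333) in the crop and its line runs to the hole wedge at (310,300). Predicted and seen positions agree within about 1 mm. Inserting in steps while watching the force.

```bash
python3 -m pendant '[[0,0,0.0016,0.0017,0,0,0.002],[0,0.012,0.0016,0.0017,0,0,0.002],[0,0.024,0.0016,0.0017,0,0,0.002],[0,0.032,0.0016,0.0017,0,0,0.002],[0,0.038,0.0016,0.0017,0,0,0.002],[0,0.042,0.0016,0.0017,0,0,0.002],[0,0.042,0.0016,0.0017,0,0,0.002]]'; python3 - <<'E'
from h import *
s=robot.state();print(s["wrist_torque"]);rel([at(.159,158.3,.1732)])
E
```

```text
t: 8.2
eef_pos: [0.5072, 0.1083, 0.1727]
ee_rot: [-3.141, -0.001, -0.38]
contact_force: [1.8, 0.4, -2.2]
opening: 0.0093
grasp_force: 78.4
[ 0.27037257 -0.35989552  0.25517264]
[0.0227, -0.0003, -0.0005, -0.0008, -0.0012, -0.0017]
```

```bash
python3 -m pendant '[[0,0.006,0,0,0,0,0],[0,0.012,0,0,0,0,0],[0,0.012,0,0,0,0,0]]'; python3 - <<'E'
from h import *
s=robot.state();print(s["wrist_torque"]);rel([at(.159,158.3,.1732)])
E
```

```text
t: 8.57
eef_pos: [0.5185, 0.1036, 0.1727]
ee_rot: [-3.141, -0.001, -0.381]
contact_force: [2.4, 1.8, -1.1]
opening: 0.0094
grasp_force: 78.5
[ 0.30555543 -0.4172709   0.3100033 ]
[0.0104, -0.0005, -0.0005, -0.0007, -0.0013, -0.0022]
```

```bash
cat >> h.py <<'E'
def tq():
    s=robot.state(); F=s["contact_force"]; d=s["eef_pos"][:2]-C
    r=np.hypot(*d); a=np.degrees(np.arctan2(d[1],d[0]))%360
    print("t%.2f r%.4f ang%.2f z%.4f yawdev%.2f F"%(s["t"],r,a,s["eef_pos"][2],(np.degrees(s["ee_rot"][2])+180-a+180)%360-180),F.round(2),"M",s["wrist_torque"].round(3),
     "axis torque %.3f (F only %.3f)"%(d[0]*F[1]-d[1]*F[0]+s["wrist_torque"][2],d[0]*F[1]-d[1]*F[0]))
E
python3 -m pendant '[[0,0.005,0,0,0,0,0],[0,0.009,0,0,0,0,0],[0,0.009,0,0,0,0,0]]'; python3 - <<'E'
from h import *
tq(); s=robot.state(); b=(*s["eef_pos"],s["ee_rot"][2])
rel([at(.160,158.3+d,.1732) for d in (3,6,9,12,15,18,21,24)],base=(*at(.160,158.3,.1732),))
E
```

```text
t: 8.95
eef_pos: [0.5263, 0.1003, 0.1726]
ee_rot: [-3.141, -0.001, -0.381]
contact_force: [1.6, 2.6, -1.8]
opening: 0.0096
grasp_force: 78.6
t8.95 r0.1609 ang158.52 z0.1726 yawdev-0.33 F [ 1.63  2.64 -1.76] M [ 0.461 -0.239  0.288] axis torque -0.203 (F only -0.491)
[0.0002, 0.0084, 0.0, 0.0, 0.0, -0.0524]
[0.0009, 0.0167, 0.0, -0.0, 0.0, -0.1047]
[0.002, 0.025, 0.0, -0.0, 0.0, -0.1571]
[0.0035, 0.0333, 0.0, 0.0, 0.0, -0.2094]
[0.0055, 0.0414, 0.0, -0.0, 0.0, -0.2618]
[0.0078, 0.0494, 0.0, -0.0, 0.0, -0.3142]
[0.0106, 0.0573, 0.0, -0.0, 0.0, -0.3665]
[0.0138, 0.0651, 0.0, 0.0, 0.0, -0.4189]
```

```bash
python3 -m pendant '[[0,0.0002,0.0084,0,0,0,-0.0524],[0,0.0009,0.0167,0,0,0,-0.1047],[0,0.002,0.025,0,0,0,-0.1571],[0,0.0035,0.0333,0,0,0,-0.2094],[0,0.0055,0.0414,0,0,0,-0.2618],[0,0.0078,0.0494,0,0,0,-0.3142],[0,0.0106,0.0573,0,0,0,-0.3665],[0,0.0138,0.0651,0,0,0,-0.4189]]'; python3 - <<'E'
from h import *
tq()
S=cal("side");cv2.imwrite("pics/r1.png",cv2.resize(S["frame"][170:290,180:340,::-1],None,fx=5,fy=5,interpolation=cv2.INTER_CUBIC))
E
```

```text
t: 9.95
eef_pos: [0.5156, 0.0362, 0.1729]
ee_rot: [-3.14, -0.003, 0.042]
contact_force: [3.1, 7.3, -2.3]
opening: 0.0096
grasp_force: 79.9
t9.95 r0.1606 ang181.86 z0.1729 yawdev0.55 F [ 3.09  7.26 -2.3 ] M [ 1.584 -0.545  0.588] axis torque -0.561 (F only -1.149)
```

View pics/r1.png

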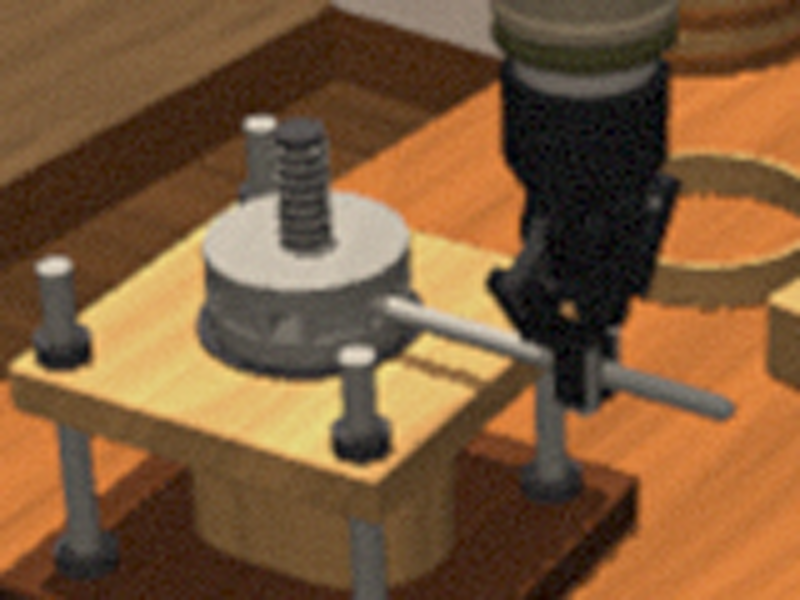

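The picture shows the bar seated in the hole at (390,305), with the collar turning along. Continuing the stroke.

```bash
python3 -m pendant '[[0,0.0002,0.0084,0,0,0,-0.0524],[0,0.0009,0.0167,0,0,0,-0.1047],[0,0.002,0.025,0,0,0,-0.1571],[0,0.0035,0.0333,0,0,0,-0.2094],[0,0.0055,0.0414,0,0,0,-0.2618]]'; python3 -c "
from h import *
tq()"; python3 -m pendant '[[0,0.0002,0.0084,0,0,0,-0.0524],[0,0.0009,0.0167,0,0,0,-0.1047]]';  python3 -c "
from h import *
tq()"; python3 -m pendant '[[0,0.0002,0.0084,0,0,0,-0.0524],[0,0.0009,0.0167,0,0,0,-0.1047]]';  python3 -c "
from h import *
tq()"
```

```text
t: 10.62
eef_pos: [0.5228, -0.0048, 0.1729]
ee_rot: [-3.141, -0.003, 0.304]
contact_force: [4.0, 9.3, -2.4]
opening: 0.0095
grasp_force: 79.7
t10.62 r0.1600 ang196.76 z0.1729 yawdev0.65 F [ 3.95  9.25 -2.39] M [ 1.706 -0.615  0.513] axis torque -0.722 (F only -1.235)
t: 10.88
eef_pos: [0.5286, -0.0203, 0.1729]
ee_rot: [-3.141, -0.003, 0.409]
contact_force: [2.8, 9.8, -2.6]
opening: 0.0096
grasp_force: 79.6
t10.88 r0.1598 ang202.71 z0.1729 yawdev0.70 F [ 2.82  9.8  -2.64] M [ 1.846 -0.498  0.539] axis torque -0.732 (F only -1.271)
t: 11.12
eef_pos: [0.536, -0.0351, 0.1729]
ee_rot: [-3.141, -0.004, 0.513]
contact_force: [1.9, 8.7, -1.8]
opening: 0.0092
grasp_force: 79.4
t11.12 r0.1596 ang208.65 z0.1729 yawdev0.77 F [ 1.94  8.69 -1.8 ] M [ 1.976 -0.518  0.453] axis torque -0.616 (F only -1.069)
```

```bash
python3 -m pendant '[[0,0.0002,0.0084,0,0,0,-0.0524]]';  python3 -c "
from h import *
tq()"; python3 -m pendant '[[0,0.0001,0.0056,0,0,0,-0.0349]]';  python3 -c "
from h import *
tq()"; python3 -m pendant '[[0,0,0,0,0,0,0],[0,0,0,0,0,0,0]]';  python3 - <<'E'
from h import *
tq()
cs=[cal("side") for _ in range(4)];c=cs[0]
m=np.mean([k["frame"][:,:,::-1].astype(float) for k in cs],0).astype(np.uint8)
d=np.radians(np.arange(40,220,.5)); z=np.arange(.202,.148,-.00025)
D,Z=np.meshgrid(d,z); P=np.stack([C[0]+.05*np.cos(D+YAW),C[1]+.05*np.sin(D+YAW),Z],-1).reshape(-1,3)
q=proj(c,P).astype(np.float32).reshape(*D.shape,2)
u=cv2.convertScaleAbs(cv2.remap(m,q,None,cv2.INTER_CUBIC),alpha=2)
u=cv2.resize(u,(720,432))
for a in range(40,220,20): cv2.putText(u,str(a),((a-40)*4,12),0,.4,(0,0,255),1); cv2.line(u,((a-40)*4,14),((a-40)*4,24),(0,0,255))
cv2.imwrite("pics/c4.png",u)
E
```

```text
t: 11.25
eef_pos: [0.5402, -0.0423, 0.1729]
ee_rot: [-3.141, -0.004, 0.566]
contact_force: [2.7, 9.2, -2.4]
opening: 0.0095
grasp_force: 79.4
t11.25 r0.1595 ang211.63 z0.1729 yawdev0.79 F [ 2.73  9.24 -2.4 ] M [ 2.032 -0.568  0.449] axis torque -0.578 (F only -1.027)
t: 11.38
eef_pos: [0.5433, -0.0469, 0.1728]
ee_rot: [-3.141, -0.003, 0.6]
contact_force: [2.4, 10.4, -1.7]
opening: 0.0094
grasp_force: 79.4
t11.38 r0.1595 ang213.62 z0.1728 yawdev0.77 F [ 2.41 10.42 -1.66] M [ 2.113 -0.53   0.373] axis torque -0.799 (F only -1.171)
t: 11.62
eef_pos: [0.5432, -0.0469, 0.1728]
ee_rot: [-3.141, -0.003, 0.599]
contact_force: [3.6, 8.0, -1.8]
opening: 0.0095
grasp_force: 79.3
t11.62 r0.1595 ang213.60 z0.1728 yawdev0.70 F [ 3.57  8.05 -1.83] M [ 1.787 -0.57   0.42 ] axis torque -0.334 (F only -0.754)
```

View pics/c4.png

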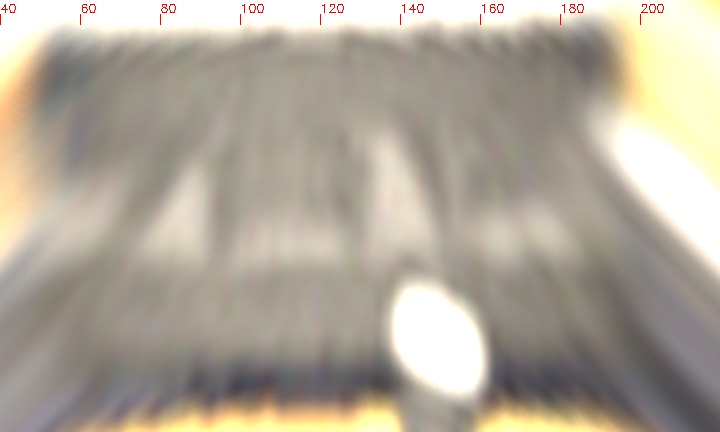

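The unwrapped rim now shows the wedges at 76–92° and 132–147°, 10.5° lower than at the start. So the collar has turned about 49.5°, and the bar leads it by about 5.5° because of slop. I'll go 5° further, ease back to unload, and pull out along the bar.

```bash
python3 -m pendant '[[0,0.0001,0.0056,0,0,0,-0.0349],[0,0.0006,0.0139,0,0,0,-0.0873]]';  python3 -c "
from h import *
tq()"; python3 -m pendant '[[0,0.0002,-0.0084,0,0,0,0.0524],[0,0.0006,-0.0139,0,0,0,0.0873],[0,0.0006,-0.0139,0,0,0,0.0873]]'; python3 - <<'E'
from h import *
tq()
b=at(.160,214.3,.1732)
rel([at(.215,214.3,.1732),at(.225,195,.1732),at(.225,175,.1732),at(.225,155,.1732)],base=b)
E
```

```text
t: 12.08
eef_pos: [0.5512, -0.0577, 0.1728]
ee_rot: [-3.141, -0.003, 0.688]
contact_force: [2.3, 10.5, -1.5]
opening: 0.0099
grasp_force: 79.2
t12.07 r0.1594 ang218.43 z0.1728 yawdev1.00 F [ 2.32 10.53 -1.5 ] M [ 2.166 -0.369  0.467] axis torque -0.617 (F only -1.085)
t: 12.45
eef_pos: [0.5415, -0.049, 0.1726]
ee_rot: [3.141, 0.001, 0.597]
contact_force: [-1.4, 2.0, -1.1]
opening: 0.0097
grasp_force: 78.5
t12.45 r0.1621 ang213.91 z0.1726 yawdev0.29 F [-1.45  1.98 -1.08] M [0.37  0.227 0.221] axis torque -0.177 (F only -0.398)
[-0.055, -0.0, 0.0, 0.0, 0.0, 0.0]
[-0.0524, -0.0744, -0.0, 0.0, -0.0, 0.3368]
[-0.0141, -0.1425, -0.0, -0.0, -0.0, 0.6859]
[0.0451, -0.1935, -0.0, 0.0, -0.0, 1.035]
```

That completes the 10 allowed pictures, so I continue with numeric measurements: correlate the unwrapped rim with the first image to get the collar angle.

```bash
cat >> h.py <<'E'
def collar():
    """collar turn (deg, mod 60) against side0.png, from the rim band 75..135 deg of press frame"""
    c=cal("side"); cs=[c]+[cal("side") for _ in range(2)]
    m=np.mean([k["frame"].astype(np.float32) for k in cs],0); m0=cv2.imread("pics/side0.png")[:,:,::-1].astype(np.float32)
    def un(im,R=.05):
        d=np.radians(np.arange(70,175,.25)); z=np.arange(.181,.169,-.0005); D,Z=np.meshgrid(d,z)
        P=np.stack([C[0]+R*np.cos(D+YAW),C[1]+R*np.sin(D+YAW),Z],-1).reshape(-1,3)
        g=cv2.remap(im,proj(c,P).astype(np.float32).reshape(*D.shape,2),None,cv2.INTER_LINEAR).mean(2)
        return g.astype(np.float32)
    a,b=un(m0),un(m)
    for lo,hi in((82,108),(112,135)):
        t=a[:,int((lo-70)*4):int((hi-70)*4)]; r=cv2.matchTemplate(b,t,cv2.TM_CCOEFF_NORMED)[0]
        k=np.argsort(r)[::-1]; pk=[i for i in k[:40] if r[i]==r[max(0,i-8):i+9].max()]
        print("band",lo,hi,[(round(70+i/4-lo,2),round(float(r[i]),2)) for i in pk][:4])
E
python3 -m pendant '[[0,-0.012,0,0,0,0,0],[0,-0.024,0,0,0,0,0],[0,-0.04,0,0,0,0,0],[0,-0.055,0,0,0,0,0],[0,-0.055,0,0,0,0,0]]'; python3 - <<'E'
from h import *
tq();collar()
E
```

```text
t: 13.08
eef_pos: [0.4951, -0.0813, 0.1726]
ee_rot: [3.142, 0.001, 0.595]
contact_force: [-0.5, -0.2, -1.7]
opening: 0.0094
grasp_force: 78.4
t13.07 r0.2186 ang214.14 z0.1726 yawdev-0.07 F [-0.52 -0.21 -1.68] M [ 0.035  0.05  -0.005] axis torque -0.030 (F only -0.025)
band 82 108 [(np.float64(-5.5), 0.97), (np.float64(47.0), 0.74)]
band 112 135 [(np.float64(-4.5), 0.94)]
```

```bash
python3 - <<'E'
from h import *
rel([at(.225,x,.1732) for x in (205,195,185,175,165,153)]+[at(.215,153,.1732)])
E
```

```text
[-0.006, -0.0356, -0.0005, 0.0003, -0.0008, 0.1604]
[0.0037, -0.0736, -0.0005, 0.0002, -0.0008, 0.3349]
[0.0197, -0.1094, -0.0005, 0.0001, -0.0009, 0.5094]
[0.0418, -0.1418, -0.0005, 0.0001, -0.0009, 0.684]
[0.0691, -0.17, -0.0005, -0.0, -0.0009, 0.8585]
[0.1077, -0.1968, -0.0005, -0.0001, -0.0009, 1.0679]
[0.1125, -0.1881, -0.0005, -0.0001, -0.0009, 1.0679]
```

```bash
python3 -m pendant '[[0,-0.006,-0.0356,-0.0005,0,-0.0008,0.16],[0,0.0037,-0.0736,-0.0005,0,-0.0008,0.335],[0,0.0197,-0.1094,-0.0005,0,-0.0008,0.509],[0,0.0418,-0.1418,-0.0005,0,-0.0008,0.684],[0,0.0691,-0.17,-0.0005,0,-0.0008,0.8585],[0,0.1077,-0.1968,-0.0005,0,-0.0008,1.068],[0,0.1125,-0.1881,-0.0005,0,-0.0008,1.068],[0,0.1125,-0.1881,-0.0005,0,-0.0008,1.068],[0,0.1125,-0.1881,-0.0005,0,-0.0008,1.068]]'; python3 - <<'E'
from h import *
tq();rel([at(.215,153,.1732),at(.18,153,.1732)])
E
```

```text
t: 14.35
eef_pos: [0.4834, 0.1379, 0.1729]
ee_rot: [3.14, 0.001, -0.472]
contact_force: [0.7, 0.7, -2.1]
opening: 0.0096
grasp_force: 78.5
t14.35 r0.2155 ang153.40 z0.1729 yawdev-0.43 F [ 0.7   0.67 -2.1 ] M [-0.009  0.01   0.013] axis torque -0.184 (F only -0.197)
[0.0005, -0.0015, -0.0003, 0.0012, 0.0012, -0.0003]
[0.0355, -0.0015, -0.0003, 0.0012, 0.0012, -0.0003]
```

```bash
python3 -m pendant '[[0,0.002,-0.0015,0,0,0,0],[0,0.012,-0.0015,0,0,0,0],[0,0.022,-0.0015,0,0,0,0],[0,0.030,-0.0015,0,0,0,0],[0,0.034,-0.0015,0,0,0,0],[0,0.034,-0.0015,0,0,0,0]]'; python3 -c "
from h import *
tq()"
```

```text
t: 15.1
eef_pos: [0.5153, 0.1247, 0.173]
ee_rot: [3.141, 0.0, -0.472]
contact_force: [-0.4, -0.4, -1.3]
opening: 0.0094
grasp_force: 78.5
t15.10 r0.1811 ang152.61 z0.1730 yawdev0.37 F [-0.42 -0.39 -1.32] M [ 0.043 -0.122  0.059] axis torque 0.157 (F only 0.098)
```

```bash
python3 -m pendant '[[0,0.01,0,0,0,0,0],[0,0.018,0,0,0,0,0],[0,0.021,0,0,0,0,0],[0,0.021,0,0,0,0,0]]'; python3 -c "
from h import *
tq();collar()"
```

```text
t: 15.6
eef_pos: [0.5339, 0.1152, 0.173]
ee_rot: [3.141, 0.0, -0.471]
contact_force: [-0.0, -0.1, -1.3]
opening: 0.0095
grasp_force: 78.5
t15.60 r0.1602 ang152.56 z0.1730 yawdev0.43 F [-0.01 -0.09 -1.34] M [ 0.092 -0.092  0.077] axis torque 0.091 (F only 0.014)
band 82 108 [(np.float64(-5.5), 0.97), (np.float64(64.0), 0.61)]
band 112 135 [(np.float64(-9.25), 0.84), (np.float64(37.5), 0.69)]
```

The bar is fully in with no side force. Now the second stroke, felt in small steps.

```bash
cat > q.sh <<'E'
python3 -c "
from h import *
tq()"
E
P="python3 -m pendant"
$P '[[0,0.0001,0.0056,0,0,0,-0.0349],[0,0.0004,0.0112,0,0,0,-0.0698],[0,0.0009,0.0167,0,0,0,-0.1047]]' >/dev/null; sh q.sh
$P '[[0,0.0001,0.0056,0,0,0,-0.0349]]'>/dev/null; sh q.sh
$P '[[0,0.0001,0.0056,0,0,0,-0.0349]]'>/dev/null; sh q.sh
$P '[[0,0.0001,0.0056,0,0,0,-0.0349]]'>/dev/null; sh q.sh
$P '[[0,0.0001,0.0056,0,0,0,-0.0349]]'>/dev/null; sh q.sh
```

```text
t16.12 r0.1609 ang158.25 z0.1732 yawdev1.01 F [ 0.5   8.31 -0.95] M [1.523 0.004 0.471] axis torque -0.801 (F only -1.272)
t16.25 r0.1608 ang160.18 z0.1732 yawdev1.08 F [ 0.4   7.57 -1.97] M [ 1.453 -0.037  0.446] axis torque -0.720 (F only -1.166)
t16.38 r0.1607 ang162.17 z0.1732 yawdev1.09 F [ 0.03  7.67 -2.76] M [ 1.499 -0.012  0.463] axis torque -0.712 (F only -1.175)
t16.50 r0.1606 ang164.17 z0.1732 yawdev1.09 F [-0.48  6.75 -1.73] M [ 1.485 -0.01   0.468] axis torque -0.555 (F only -1.022)
t16.62 r0.1605 ang166.19 z0.1732 yawdev1.07 F [ 0.69  6.76 -1.8 ] M [1.522 0.052 0.486] axis torque -0.594 (F only -1.079)
```

The moment about the radial direction gives a much quieter torque estimate, about 0.65 so far and still free. I'll add it to the readout and continue.

```bash
cat >> h.py <<'E'
def tq():
    s=robot.state(); M=s["wrist_torque"]; d=s["eef_pos"][:2]-C; r=np.hypot(*d); e=d/r
    print("t%.2f ang%.2f T %.3f Mz %.3f  F-based %.3f"%(s["t"],np.degrees(np.arctan2(d[1],d[0]))%360,-.78*M[:2]@e-M[2],M[2],-(d[0]*s["contact_force"][1]-d[1]*s["contact_force"][0]+M[2])))
E
P="python3 -m pendant"
$P '[[0,0.0001,0.0056,0,0,0,-0.0349]]'>/dev/null; sh q.sh
$P '[[0,0.0001,0.0056,0,0,0,-0.0349]]'>/dev/null; sh q.sh
$P '[[0,0.0001,0.0056,0,0,0,-0.0349]]'>/dev/null; sh q.sh
$P '[[0,0.0001,0.0056,0,0,0,-0.0349]]'>/dev/null; sh q.sh
$P '[[0,0.0001,0.0056,0,0,0,-0.0349]]'>/dev/null; sh q.sh
$P '[[0,0.0001,0.0056,0,0,0,-0.0349]]'>/dev/null; sh q.sh
$P '[[0,0.0001,0.0056,0,0,0,-0.0349]]'>/dev/null; sh q.sh
```

```text
t16.75 ang168.19 T 0.703 Mz 0.443  F-based 0.626
t16.88 ang170.20 T 0.734 Mz 0.394  F-based 0.829
t17.00 ang172.20 T 0.617 Mz 0.477  F-based 0.534
t17.12 ang174.22 T 0.681 Mz 0.471  F-based 0.865
t17.25 ang176.23 T 0.666 Mz 0.474  F-based 0.689
t17.38 ang178.23 T 0.642 Mz 0.494  F-based 0.795
t17.50 ang180.24 T 0.740 Mz 0.425  F-based 0.739
```

```bash
P="python3 -m pendant"
$P '[[0,0.0001,0.0056,0,0,0,-0.0349]]'>/dev/null; sh q.sh
$P '[[0,0.0001,0.0056,0,0,0,-0.0349]]'>/dev/null; sh q.sh
$P '[[0,0.0001,0.0056,0,0,0,-0.0349]]'>/dev/null; sh q.sh
$P '[[0,0.0001,0.0056,0,0,0,-0.0349]]'>/dev/null; sh q.sh
$P '[[0,0.0001,0.0056,0,0,0,-0.0349]]'>/dev/null; sh q.sh
```

```text
t17.62 ang182.26 T 0.591 Mz 0.498  F-based 0.620
t17.75 ang184.26 T 0.676 Mz 0.460  F-based 0.679
t17.88 ang186.27 T 0.634 Mz 0.461  F-based 0.668
t18.00 ang188.28 T 0.635 Mz 0.455  F-based 0.625
t18.12 ang190.29 T 0.723 Mz 0.408  F-based 0.692
```

```bash
P="python3 -m pendant"
$P '[[0,0.0001,0.0056,0,0,0,-0.0349]]'>/dev/null; sh q.sh
$P '[[0,0.0001,0.0056,0,0,0,-0.0349]]'>/dev/null; sh q.sh
$P '[[0,0.0001,0.0056,0,0,0,-0.0349]]'>/dev/null; sh q.sh
$P '[[0,0.0001,0.0056,0,0,0,-0.0349]]'>/dev/null; sh q.sh
$P '[[0,0.0001,0.0056,0,0,0,-0.0349]]'>/dev/null; sh q.sh
```

```text
t18.25 ang192.30 T 0.682 Mz 0.426  F-based 0.704
t18.38 ang194.29 T 0.706 Mz 0.401  F-based 0.674
t18.50 ang196.30 T 0.681 Mz 0.416  F-based 0.826
t18.62 ang198.29 T 0.678 Mz 0.415  F-based 0.797
t18.75 ang200.28 T 0.807 Mz 0.371  F-based 0.840
```

```bash
P="python3 -m pendant"
$P '[[0,0.0001,0.0056,0,0,0,-0.0349]]'>/dev/null; sh q.sh
$P '[[0,0.0001,0.0056,0,0,0,-0.0349]]'>/dev/null; sh q.sh
$P '[[0,0.0001,0.0056,0,0,0,-0.0349]]'>/dev/null; sh q.sh
$P '[[0,0.0001,0.0056,0,0,0,-0.0349]]'>/dev/null; sh q.sh
```

```text
t18.88 ang202.25 T 0.714 Mz 0.500  F-based 0.736
t19.00 ang204.23 T 0.861 Mz 0.420  F-based 0.915
t19.12 ang206.18 T 0.876 Mz 0.411  F-based 0.842
t19.25 ang208.17 T 0.944 Mz 0.403  F-based 0.940
```

Torque is rising. Onset is near 198.5° and it is now about 0.27 above free. Firm (+0.4) should come near 213°.

```bash
P="python3 -m pendant"
$P '[[0,0.0001,0.0056,0,0,0,-0.0349]]'>/dev/null; sh q.sh
$P '[[0,0.0001,0.0056,0,0,0,-0.0349]]'>/dev/null; sh q.sh
```

```text
t19.38 ang210.13 T 1.035 Mz 0.399  F-based 0.942
t19.50 ang212.10 T 1.081 Mz 0.387  F-based 1.071
```

Torque is 0.40 above free, so the box is firm. Easing off and withdrawing the bar.

```bash
P="python3 -m pendant"
$P '[[0,0.0001,-0.0056,0,0,0,0.0349],[0,0.0004,-0.0112,0,0,0,0.0698],[0,0.0006,-0.0139,0,0,0,0.0873],[0,0.0006,-0.0139,0,0,0,0.0873]]'; sh q.sh
$P '[[0,-0.012,0,0,0,0,0],[0,-0.024,0,0,0,0,0],[0,-0.04,0,0,0,0,0],[0,-0.06,0,0,0,0,0],[0,-0.07,0,0,0,0,0],[0,-0.07,0,0,0,0,0]]'; python3 - <<'E'
from h import *
tq(); collar(); print(robot.state()["wrist_torque"])
sx,sy,sz,sw=.471,.3395,.0447,.275
rel([(.475,-.02,.24,.4),(.45,.15,.24,.275),(sx,sy,.24,sw),(sx,sy,.1,sw)])
E
```

```text
t: 20.0
eef_pos: [0.5346, -0.033, 0.173]
ee_rot: [-3.141, 0.001, 0.489]
contact_force: [-2.0, 2.5, -1.3]
opening: 0.0095
grasp_force: 78.9
t20.00 ang207.74 T 0.107 Mz 0.375  F-based 0.129
t: 20.75
eef_pos: [0.4724, -0.0665, 0.1732]
ee_rot: [-3.141, 0.001, 0.487]
contact_force: [0.5, 0.1, -1.7]
opening: 0.0097
grasp_force: 78.5
t20.75 ang207.91 T -0.033 Mz 0.007  F-based -0.042
band 82 108 [(np.float64(-12.0), 0.94), (np.float64(40.25), 0.77)]
band 112 135 [(np.float64(-13.0), 0.93)]
[-0.03972514  0.04329962 -0.05970439]
[0.0224, -0.0396, -0.0668, -0.0001, -0.0001, 0.0888]
[0.0801, -0.2015, -0.0668, -0.0001, -0.0001, 0.2138]
[0.1876, -0.3589, -0.0667, -0.0001, -0.0001, 0.2138]
[0.1876, -0.3589, 0.0733, -0.0001, -0.0001, 0.2138]
```

```bash
P="python3 -m pendant"
$P '[[0,0,0,-0.05,0,0,0],[0,0.01,-0.02,-0.067,0,0,0.04],[0,0.03,-0.06,-0.067,0,0,0.09],[0,0.05,-0.11,-0.067,0,0,0.15],[0,0.065,-0.16,-0.067,0,0,0.2138],[0,0.09,-0.21,-0.067,0,0,0.2138],[0,0.125,-0.26,-0.067,0,0,0.2138],[0,0.16,-0.31,-0.067,0,0,0.2138],[0,0.1876,-0.359,-0.067,0,0,0.2138],[0,0.1876,-0.359,-0.067,0,0,0.2138]]'
$P '[[0,0,0,0.04,0,0,0],[0,0,0,0.08,0,0,0],[0,0,0,0.115,0,0,0],[0,0,0,0.115,0,0,0],[0,0,0,0.115,0,0,0]]'; python3 - <<'E'
from h import *
rel([(.471,.3395,.1,.275),(.471,.3395,.0447,.275)])
E
```

```text
t: 22.15
eef_pos: [0.4692, 0.3455, 0.2398]
ee_rot: [-3.138, 0.0, 0.282]
contact_force: [-0.4, -1.0, -2.3]
opening: 0.0094
grasp_force: 78.6
t: 22.78
eef_pos: [0.4708, 0.3395, 0.126]
ee_rot: [-3.141, 0.0, 0.275]
contact_force: [0.3, 0.1, -1.0]
opening: 0.0093
grasp_force: 78.6
[0.0002, 0.0001, 0.026, -0.0005, 0.0001, -0.0004]
[0.0002, 0.0001, 0.0813, -0.0005, 0.0001, -0.0004]
```

```bash
P="python3 -m pendant"
$P '[[0,0,0,0.03,0,0,0],[0,0,0,0.055,0,0,0],[0,0,0,0.068,0,0,0],[0,0,0,0.076,0,0,0],[0,0,0,0.0805,0,0,0],[0,0,0,0.0805,0,0,0]]'; python3 -c "
from h import *
print(robot.state()['wrist_torque'])"
```

```text
t: 23.52
eef_pos: [0.4706, 0.3398, 0.0451]
ee_rot: [-3.141, -0.0, 0.275]
contact_force: [0.3, 0.9, -1.4]
opening: 0.0098
grasp_force: 78.9
[ 0.13279961 -0.02539586  0.05451056]
```

```bash
P="python3 -m pendant"
$P '[[0,0,0,0.0006,0,0,0],[0,0,0,0.0006,0,0,0]]' 20
$P '[[0.03,0,0,0,0,0,0],[0.05,0,0,0,0,0,0],[0.05,0,0,0,0,0,0],[0.05,0,0,0,0,0,0]]' 
$P '[[0.05,0,0,-0.02,0,0,0],[0.05,0,0,-0.06,0,0,0],[0.05,0,0,-0.12,0,0,0],[0.05,0,0,-0.18,0,0,0],[0.05,0,0.05,-0.22,0,0,0],[0.05,0,0.10,-0.22,0,0,0],[0.05,0,0.15,-0.22,0,0,0],[0.05,0,0.20,-0.22,0,0,0],[0.05,0,0.25,-0.22,0,0,0],[0.05,0,0.25,-0.22,0,0,0]]'
python3 - <<'E'
from h import *
T,S=cal("top"),cal("side")
u=np.array([np.cos(.275),np.sin(.275),0])
mid=np.array([.5036,.3472,.0465])
cur=T["frame"].astype(np.float32); old=cv2.imread("pics/top0.png")[:,:,::-1].astype(np.float32)
so=cv2.imread("pics/side0.png")[:,:,::-1].astype(np.float32); sc=S["frame"].astype(np.float32)
for n,c,o,box in(("top",cur,old,(185,205,225,290)),("side",sc,so,(160,340,270,395))):
    x0,y0,x1,y1=box; d=np.abs(c-o).max(2)[y0:y1,x0:x1]; print(n,"rest diff >50 px:",(d>50).sum(),"mean",d.mean())
    r=cv2.matchTemplate(c[y0-6:y1+6,x0-6:x1+6],o[y0:y1,x0:x1],cv2.TM_CCOEFF_NORMED);print(cv2.minMaxLoc(r)[1::2],"(6,6)=unmoved")
    # bright bar pixel ends
    for nm,f in(("old",o),("new",c)):
        m=((f.min(2)>110)[y0:y1,x0:x1]).astype(np.uint8);k,l,st,ce=cv2.connectedComponentsWithStats(m);i=1+np.argmax(st[1:,4]);print(nm,st[i],ce[i].round(1))
for n,c,o in(("top",cur,old),("side",sc,so)):
    d=(cv2.blur(np.abs(c-o).max(2),(3,3))>40).astype(np.uint8);k,l,st,ce=cv2.connectedComponentsWithStats(d)
    print(n,[tuple(map(int,s)) for s in st[1:] if s[4]>25])
E
```

```text
t: 23.78
eef_pos: [0.4706, 0.3398, 0.0449]
ee_rot: [-3.141, -0.001, 0.275]
contact_force: [-0.1, 1.6, 5.0]
opening: 0.0097
grasp_force: 79.4
t: 24.28
eef_pos: [0.4702, 0.3393, 0.0439]
ee_rot: [-3.142, 0.001, 0.275]
contact_force: [-1.1, 0.7, -0.1]
opening: 0.0498
grasp_force: 0.0
t: 25.52
eef_pos: [0.5389, 0.0941, 0.2636]
ee_rot: [3.14, 0.002, 0.268]
contact_force: [-0.6, 0.5, -0.9]
opening: 0.0504
grasp_force: 0.0
top rest diff >50 px: 0 mean 4.792941
(0.9893319606781006, (6, 6)) (6,6)=unmoved
old [ 10   9  18  66 185] [18.7 41.5]
new [ 10   9  18  66 187] [18.6 41.2]
side rest diff >50 px: 52 mean 12.96595
(0.9862546920776367, (6, 6)) (6,6)=unmoved
old [  7  10  98  26 425] [55.8 22.3]
new [  7  10  98  26 453] [55.8 22.4]
top [(267, 168, 8, 15, 37), (235, 171, 405, 309, 34738), (562, 349, 78, 35, 1445), (625, 411, 15, 8, 65), (276, 415, 12, 9, 61), (278, 424, 17, 45, 392), (332, 446, 8, 11, 46), (297, 467, 34, 13, 335)]
side [(241, 0, 143, 231, 8355), (444, 0, 51, 58, 1884), (535, 0, 80, 375, 5164), (469, 48, 64, 103, 2531), (473, 120, 35, 43, 1022), (516, 137, 21, 21, 89), (481, 169, 78, 143, 4459), (516, 206, 37, 17, 165), (261, 309, 234, 99, 6600), (547, 387, 15, 38, 329), (499, 406, 41, 12, 231), (525, 420, 22, 8, 99)]
```

The bar is back in the notches, with its outline unchanged in both cameras. The arm touches nothing (contact force near zero), so I'll let it come to rest and hand in.

```bash
python3 -m pendant '[[0.05,-0.03,0,-0.05,0,0,0],[0.05,-0.03,0,-0.05,0,0,0],[0.05,-0.03,0,-0.05,0,0,0],[0.05,-0.03,0,-0.05,0,0,0]]'; python3 -c "
from station import robot
print(robot.job_done())"
```

```text
t: 26.12
eef_pos: [0.5093, 0.0913, 0.3132]
ee_rot: [-3.141, 0.002, 0.276]
contact_force: [0.0, 0.6, 0.4]
opening: 0.0497
grasp_force: 0.0
the job is handed in; nothing more can be done
None
```

The job is handed in at 26 s: I turned the collar about 1.88 rad counterclockwise using two holes, to about 0.40 N m above free by my torque estimate (firm, below crushing), and laid the bar back in its rest; the hand-in returned no verdict.

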